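# Feel out the tired clothes pegs

## Robot

A 6-joint arm with a two-finger parallel gripper is mounted at the origin on the work surface. World frame = base frame: x ahead of the robot, y to its left, z up, the work surface at z = 0. Lengths are in m, angles in rad, forces in N, time in s.
With the tool pointing down it reaches from about 0.275 to 0.875 m from the base axis. Payload 12.5 kg.
Tool frame: the origin (TCP) lies on the centre line of the jaws, within the pads' length; the fingertips stand 17 mm ahead of it and the grasp point (between the pads) lies 2 mm behind it (tip_extent is the distance from the TCP to the fingertips, in m); y points along the fingers, x is the direction in which the jaws open and shut, and the axes are right-handed (so a half turn about y gives the same grasp; the last joint's range is limited). The gripper opens to 85 mm and grips with 20 to 120 N. Pads are 22 mm wide; open, the fingers measure 114 mm over their backs; the gripper's body (76 mm by 85 mm) begins 54 mm behind the grasp point. The pads swing forward as they close: fully open they stand 13 mm farther back than shut.
Start: joints at [-1.356, 0.351, 1.652, -0, 1.139, -0.085], TCP at [0.162, -0.525, 0.248] pointing down, gripper open.
Joint ranges: [-2.75, 2.75], [-0.79, 2.1], [0.01, 2.65], [-1.57, 4.71], [0.07, 3.14], [-2.87, 2.87]. Speed limits (rad/s): [2.22, 2.22, 2.79, 3.14, 3.14, 3.14].

## Interface

Orientations are given as a unit quaternion [x, y, z, w].
In Python, from rig import state, camera, job_done, spot_in, outline_of, tip_extent gives the robot as it stands.
- The arm moves only by the tool jog_arm, never from a script. Its argument "steps" is a list of rows, each a list of 7 numbers: the finger opening in mm, from 0 to 85.4, then the shift along the tool's x, y, z in mm, then the turn, a rotation vector about the tool's x, y, z in rad. A call has 1 to 10 rows; each row shifts and turns the commanded pose from where the row before left it, along the tool's axes as they then stand; what a row does not reach is not made up. A row lasts 1/10 s, in which the tool goes at most 50 mm and 8.59 degrees, less where a joint would pass 70% of its speed; a pose out of reach is approached as far as the arm can. A call is refused whole if a number of a shift passes 50 or a number of a turn 0.15, either way. A call with a gripper value outside its range is refused whole. The fingers move at their own pace and stop on an object; "force" is the grip in N (left out, the last holds). Time passes only in rows, so rows that do not move let the fingers close. It gives the time, the measured TCP pose, the force and the opening at its end, in the units of the state.
- state(): the state, without advancing time (a new reading comes with each control period).
- camera(name): name is "scene" or "top" or "wrist"; returns a dict with "img" (384x512x3 uint8, blue, green, red), "K" (3x3 intrinsics, pixels), "rvec" (rotation vector, rad) and "tvec" (3), from world to camera coordinates, as OpenCV has them. Camera axes: x right, y down, z forward; pixel columns grow to the right and rows downward; lengths in m; the calibration is good to about 2 mm. A picture is of the moment at which its call begins. There is no depth.
- job_done(): hands the job in, once; it reports no verdict.
Trained networks look in a picture, given as the dict that the camera call returned (one of the last four; its "shot" number tells which), for a name from the list of things; names that differ only in an ending like _2 or _b are one class to them, and where a whole thing is asked for, a point or a joint stands for the part that bears it (a point fixed in the world has none). Each returns a list of dicts, best first, with "p" (0 to 1); they miss things now and then, are a little off and sometimes report something else, mostly with a low value. They report only what shows in the picture. A call takes as long as a camera call. They do not tell look-alikes from the thing itself.
- spot_in(picture, thing): "extent" ([left, top, right, bottom] in pixels, round what is visible of it).
- outline_of(picture, thing): "mask" (384x512 bool, what is visible of it) and "extent" ([left, top, right, bottom] in pixels, round what is visible of it).
The state is a dict: "time": time; "joints": joint angles; "joint_velocities": joint speeds; "tau": joint torques, N m; "eef_pos": TCP position; "tcp_rot": TCP orientation; "contact_force": force on the tool from outside, world axes, zero at the start; "torque": the same for the moment, N m; "finger_gap": finger opening in m.
Only numpy, scipy, OpenCV 4.12 (cv2) and the standard library are available. Lean on these libraries where they do the work, as an engineer would, in place of code of your own. Each camera call takes 0.05 s, during which the arm holds its last target.

## Task

Two of the four clothes pegs on the basket's rim have tired springs: squeeze each peg's handles gently between the fingers to feel whether it gives easily or stays firm. Unclip the two tired ones by pressing their handles together, and put them down in the open steel tin without dropping them from a height. Leave the two firm ones clipped where they are, never squeezing a firm one harder than about 25 N (they are brittle), and do not disturb the other things.

Things in the scene. Friction and masses are not known exactly. Their poses are not given: they have to be found in the camera images.
- peg_a: purple clothes peg, one of four alike, 80 long, 14 wide (y), 40 g, standing on the basket rim: jaws down either side of it, two handles up. Origin: spring pivot, 6 above the rim; x across the rim (the way the handles close), z up. Jaws reach 34 below the origin; handles rise 44 above it, 31 wide over their outsides at the top, narrowing to 16 at the pivot
- peg_b: clothes peg that looks just like peg_a, same size, origin and axes. All four: pressing the handles together opens the jaws. Fully pressed, the handles stop, upright and parallel, about 14 mm over their outsides, and the jaws stand about 18 mm apart; let go, the jaws shut again
- peg_c: clothes peg that looks just like peg_a, same size, origin and axes. All four: a tired spring gives way at about 1 N on the handles and is fully pressed at about 5 N; a sound one does not give below about 12 N, gives some 5 mm (width over the handles) at 20 N and would need about 40 N to be pressed fully
- peg_d: clothes peg that looks just like peg_a, same size, origin and axes. Two of the four pegs are tired and two sound; any place on the rim may hold either, and names, look and mass tell nothing
- peg_a_jaw (a point): inner face of the tip of peg_a's farther (+x) jaw, 33 mm below the pivot. In the peg's frame its x is 3 mm on the rim, 14 mm fully pressed; off the rim and let go it is about -4 mm for a sound peg (jaws shut) and about 0.5 mm for a tired one (jaws 3 to 4 mm apart)
- peg_b_jaw (a point): inner face of the tip of peg_b's farther (+x) jaw, 33 mm below the pivot. In the peg's frame its x is 3 mm on the rim, 14 mm fully pressed; off the rim and let go it is about -4 mm for a sound peg (jaws shut) and about 0.5 mm for a tired one (jaws 3 to 4 mm apart)
- peg_c_jaw (a point): inner face of the tip of peg_c's farther (+x) jaw, 33 mm below the pivot. In the peg's frame its x is 3 mm on the rim, 14 mm fully pressed; off the rim and let go it is about -4 mm for a sound peg (jaws shut) and about 0.5 mm for a tired one (jaws 3 to 4 mm apart)
- peg_d_jaw (a point): inner face of the tip of peg_d's farther (+x) jaw, 33 mm below the pivot. In the peg's frame its x is 3 mm on the rim, 14 mm fully pressed; off the rim and let go it is about -4 mm for a sound peg (jaws shut) and about 0.5 mm for a tired one (jaws 3 to 4 mm apart)
- basket: two-tier stacking basket of pale plastic, fixed, 180 (x) by 280 (y) by 170 mm high, walls 6 mm; origin: centre of the underside. The pegs stand on its top rim on the side nearest the robot (-x), whose middle plane is at x = -87 mm, 45 mm or more apart along y. The upper tier's floor is 100 mm up
- tin: open stainless steel tin, fixed, 180 (x) by 120 (y) by 35 mm high, walls and floor 3 mm; origin: centre of the underside
- pill_tin: small round closed pill tin, diameter 60, 22 mm high, bystander; origin: centre of the underside
- hanger: wooden coat hanger lying flat, 420 mm long along its x, 16 mm thick, hook to its +y, bystander; origin: centre of the underside
- beaker: white tooth beaker, diameter 72, 100 mm high, bystander; origin: centre of the underside
- soap: bar of soap 55 x 85 x 24 mm, bystander; origin: centre of the underside
- spool: wooden thread spool, diameter 30, 36 mm high, in the basket's upper tier, bystander; origin: centre of the underside
- cream_jar: amber cream jar, diameter 52, 45 mm high, in the basket's upper tier, bystander; origin: centre of the underside
Things that resemble listed ones, but are neither listed nor needed, are in the scene too. Leave any yellow look-alike of the peg_a alone.

How it is judged:
On the way, in this order (a step that is already met when the one before it is completed fails the run):
1. a peg that gives easily is squeezed between the fingers until its jaws stand open, while it still sits on the rim (((contact force between the fingers and peg_a above 2 N and x of peg_a_jaw in the frame of peg_a above 0.0115 m and distance of peg_a from where it was at the start of the episode below 0.012 m) or (contact force between the fingers and peg_b above 2 N and x of peg_b_jaw in the frame of peg_b above 0.0115 m and distance of peg_b from where it was at the start of the episode below 0.012 m) or (contact force between the fingers and peg_c above 2 N and x of peg_c_jaw in the frame of peg_c above 0.0115 m and distance of peg_c from where it was at the start of the episode below 0.012 m) or (contact force between the fingers and peg_d above 2 N and x of peg_d_jaw in the frame of peg_d above 0.0115 m and distance of peg_d from where it was at the start of the episode below 0.012 m))), for 0.1 s.
2. a peg is held in the fingers with its jaws clear above the rim (((contact force between the fingers and peg_a above 2 N and z of peg_a in the frame of basket above 0.216 m) or (contact force between the fingers and peg_b above 2 N and z of peg_b in the frame of basket above 0.216 m) or (contact force between the fingers and peg_c above 2 N and z of peg_c in the frame of basket above 0.216 m) or (contact force between the fingers and peg_d above 2 N and z of peg_d in the frame of basket above 0.216 m))), for 0.1 s.
At the end, for the whole second after the job is handed in: The two tired pegs (free jaws 3 to 4 mm apart; a sound peg's shut) rest in the tin, lying, leaning or standing, pivot within its walls and under 50 mm above its underside. The two sound ones are still clipped on the rim, upright to 0.2 rad and within 8 mm of where they were ((((x of peg_a in the frame of tin between -0.088 and 0.088 m and y of peg_a in the frame of tin between -0.058 and 0.058 m and z of peg_a in the frame of tin below 0.05 m and contact force between peg_a and tin above 0.02 N and linear speed of peg_a below 0.03 m/s) and x of peg_a_jaw in the frame of peg_a above -0.002 m and (x of peg_b in the frame of tin between -0.088 and 0.088 m and y of peg_b in the frame of tin between -0.058 and 0.058 m and z of peg_b in the frame of tin below 0.05 m and contact force between peg_b and tin above 0.02 N and linear speed of peg_b below 0.03 m/s) and x of peg_b_jaw in the frame of peg_b above -0.002 m and distance of each of peg_c, peg_d from where it was at the start of the episode below 0.008 m and angle between each of peg_c, peg_d's own z axis and vertical below 0.2 rad and linear speed of each of peg_c, peg_d below 0.03 m/s) or ((x of peg_a in the frame of tin between -0.088 and 0.088 m and y of peg_a in the frame of tin between -0.058 and 0.058 m and z of peg_a in the frame of tin below 0.05 m and contact force between peg_a and tin above 0.02 N and linear speed of peg_a below 0.03 m/s) and x of peg_a_jaw in the frame of peg_a above -0.002 m and (x of peg_c in the frame of tin between -0.088 and 0.088 m and y of peg_c in the frame of tin between -0.058 and 0.058 m and z of peg_c in the frame of tin below 0.05 m and contact force between peg_c and tin above 0.02 N and linear speed of peg_c below 0.03 m/s) and x of peg_c_jaw in the frame of peg_c above -0.002 m and distance of each of peg_b, peg_d from where it was at the start of the episode below 0.008 m and angle between each of peg_b, peg_d's own z axis and vertical below 0.2 rad and linear speed of each of peg_b, peg_d below 0.03 m/s) or ((x of peg_a in the frame of tin between -0.088 and 0.088 m and y of peg_a in the frame of tin between -0.058 and 0.058 m and z of peg_a in the frame of tin below 0.05 m and contact force between peg_a and tin above 0.02 N and linear speed of peg_a below 0.03 m/s) and x of peg_a_jaw in the frame of peg_a above -0.002 m and (x of peg_d in the frame of tin between -0.088 and 0.088 m and y of peg_d in the frame of tin between -0.058 and 0.058 m and z of peg_d in the frame of tin below 0.05 m and contact force between peg_d and tin above 0.02 N and linear speed of peg_d below 0.03 m/s) and x of peg_d_jaw in the frame of peg_d above -0.002 m and distance of each of peg_b, peg_c from where it was at the start of the episode below 0.008 m and angle between each of peg_b, peg_c's own z axis and vertical below 0.2 rad and linear speed of each of peg_b, peg_c below 0.03 m/s) or ((x of peg_b in the frame of tin between -0.088 and 0.088 m and y of peg_b in the frame of tin between -0.058 and 0.058 m and z of peg_b in the frame of tin below 0.05 m and contact force between peg_b and tin above 0.02 N and linear speed of peg_b below 0.03 m/s) and x of peg_b_jaw in the frame of peg_b above -0.002 m and (x of peg_c in the frame of tin between -0.088 and 0.088 m and y of peg_c in the frame of tin between -0.058 and 0.058 m and z of peg_c in the frame of tin below 0.05 m and contact force between peg_c and tin above 0.02 N and linear speed of peg_c below 0.03 m/s) and x of peg_c_jaw in the frame of peg_c above -0.002 m and distance of each of peg_a, peg_d from where it was at the start of the episode below 0.008 m and angle between each of peg_a, peg_d's own z axis and vertical below 0.2 rad and linear speed of each of peg_a, peg_d below 0.03 m/s) or ((x of peg_b in the frame of tin between -0.088 and 0.088 m and y of peg_b in the frame of tin between -0.058 and 0.058 m and z of peg_b in the frame of tin below 0.05 m and contact force between peg_b and tin above 0.02 N and linear speed of peg_b below 0.03 m/s) and x of peg_b_jaw in the frame of peg_b above -0.002 m and (x of peg_d in the frame of tin between -0.088 and 0.088 m and y of peg_d in the frame of tin between -0.058 and 0.058 m and z of peg_d in the frame of tin below 0.05 m and contact force between peg_d and tin above 0.02 N and linear speed of peg_d below 0.03 m/s) and x of peg_d_jaw in the frame of peg_d above -0.002 m and distance of each of peg_a, peg_c from where it was at the start of the episode below 0.008 m and angle between each of peg_a, peg_c's own z axis and vertical below 0.2 rad and linear speed of each of peg_a, peg_c below 0.03 m/s) or ((x of peg_c in the frame of tin between -0.088 and 0.088 m and y of peg_c in the frame of tin between -0.058 and 0.058 m and z of peg_c in the frame of tin below 0.05 m and contact force between peg_c and tin above 0.02 N and linear speed of peg_c below 0.03 m/s) and x of peg_c_jaw in the frame of peg_c above -0.002 m and (x of peg_d in the frame of tin between -0.088 and 0.088 m and y of peg_d in the frame of tin between -0.058 and 0.058 m and z of peg_d in the frame of tin below 0.05 m and contact force between peg_d and tin above 0.02 N and linear speed of peg_d below 0.03 m/s) and x of peg_d_jaw in the frame of peg_d above -0.002 m and distance of each of peg_a, peg_b from where it was at the start of the episode below 0.008 m and angle between each of peg_a, peg_b's own z axis and vertical below 0.2 rad and linear speed of each of peg_a, peg_b below 0.03 m/s))); the robot touches nothing.
It fails at once if a peg that is not pressed to its stop is squeezed with more than 28 N on each handle (56 N both together; a sound peg is overloaded) ((contact force between the fingers and peg_a above 56 N and x of peg_a_jaw in the frame of peg_a below 0.0115 m) or (contact force between the fingers and peg_b above 56 N and x of peg_b_jaw in the frame of peg_b below 0.0115 m) or (contact force between the fingers and peg_c above 56 N and x of peg_c_jaw in the frame of peg_c below 0.0115 m) or (contact force between the fingers and peg_d above 56 N and x of peg_d_jaw in the frame of peg_d below 0.0115 m)).
It fails at once if a peg is dropped from a height (falls free faster than 1.2 m/s) ((contact force between the fingers and peg_a below 0.05 N and linear speed of peg_a above 1.2 m/s) or (contact force between the fingers and peg_b below 0.05 N and linear speed of peg_b above 1.2 m/s) or (contact force between the fingers and peg_c below 0.05 N and linear speed of peg_c above 1.2 m/s) or (contact force between the fingers and peg_d below 0.05 N and linear speed of peg_d above 1.2 m/s)).
It fails at once if a bystander is shifted by more than 25 mm (distance of any of pill_tin, hanger, beaker, soap, spool, cream_jar from where it was at the start of the episode above 0.025 m).
It also fails if it takes over 67 s, if anything falls off the work surface, if the arm or the gripper's body presses on something with over 40 N, if the wrist force passes 120 N, or if a joint passes its speed limit or range.

## Working session

There is one attempt and no reset: what is moved stays moved. The work goes in short steps, Python scripts to look and compute and a tool call to move; the robot and the scene stay as the last step left them, time stands still between calls to the robot, and variables do not carry over. Pictures are saved under pics/ and viewed, and the job is handed in when it is done.

Besides the shell and the picture viewer there is one more tool, called after "Request:" in YAML: its name, and indented under it one key for each argument. jog_arm: Moves the arm, as the interface text tells. Its arguments: {"type":"object","properties":{"steps":{"type":"array","items":{"type":"array","items":{"type":"number"}}},"force":{"type":"number"}},"required":["steps"]}

```bash
mkdir -p pics
cat > h.py <<'E'
import numpy as np, cv2
from rig import *
def P(c):
    R=cv2.Rodrigues(np.array(c["rvec"],float))[0]; return R,np.array(c["tvec"],float).ravel(),np.array(c["K"],float)
def proj(c,p):
    R,t,K=P(c); q=K@(R@np.array(p,float)+t); return q[:2]/q[2]
def ray(c,u,v):
    R,t,K=P(c); d=R.T@np.linalg.solve(K,[u,v,1.]); return -R.T@t,d
def atz(c,u,v,z):
    o,d=ray(c,u,v); return o+d*(z-o[2])/d[2]
E
python3 - <<'E'
from h import *
print(state(),tip_extent)
for n in ["scene","top"]:
    c=camera(n); cv2.imwrite(f"pics/{n}0.png",c["img"]); o,d=ray(c,256,192);print(n,o,d)
    for t in ["peg_a","basket","tin","hanger","beaker","soap","pill_tin"]:
        print(t,[(round(x["p"],2),[int(a) for a in x["extent"]]) for x in spot_in(c,t)][:7])
E
```

```text
{'time': 0.0, 'joints': array([-1.35558343e+00,  3.51230777e-01,  1.65236216e+00,  4.30097571e-06,
        1.13909483e+00, -8.45706420e-02]), 'joint_velocities': array([ 0.0004754 ,  0.00110923, -0.00086918, -0.00039564, -0.00018186,
        0.00040055]), 'tau': array([-9.40714417e-04, -5.06095433e+01, -2.91398710e+01, -1.20027967e-04,
        4.63428136e-03, -4.20436379e-05]), 'eef_pos': array([ 0.16240303, -0.52518252,  0.24778494]), 'tcp_rot': array([-0.56880236,  0.42001867, -0.41943836,  0.56931508]), 'contact_force': array([ 0.07433281, -0.00093811, -0.11878638]), 'torque': array([-0.00201649,  0.01409838,  0.04266647]), 'finger_gap': 0.08515278217712884} 0.017
scene [1.05042663 0.33288176 0.78156672] [-0.59443221 -0.31499005 -0.74006565]
peg_a [(0.8, [295, 188, 305, 223]), (0.69, [239, 178, 251, 209]), (0.58, [267, 182, 279, 214]), (0.48, [328, 195, 339, 226])]
basket [(0.71, [242, 183, 249, 206]), (0.61, [199, 195, 355, 328]), (0.25, [271, 193, 278, 214])]
tin [(0.71, [240, 186, 251, 210]), (0.58, [108, 142, 182, 192])]
hanger [(0.67, [350, 211, 464, 345])]
beaker [(0.55, [112, 220, 151, 266])]
soap [(0.7, [305, 191, 332, 215])]
pill_tin [(0.61, [214, 155, 233, 175])]
top [0.39523906 0.03898628 1.04726393] [ 0.17245964  0.00792318 -0.98499681]
peg_a [(0.66, [191, 177, 205, 195]), (0.61, [246, 168, 254, 185]), (0.6, [214, 171, 230, 192]), (0.5, [159, 188, 174, 200])]
basket [(0.83, [138, 105, 269, 210]), (0.42, [214, 136, 231, 153])]
tin [(0.89, [379, 189, 436, 258])]
hanger [(0.75, [59, 140, 140, 295])]
beaker [(0.93, [322, 109, 357, 142]), (0.58, [212, 134, 228, 151])]
soap [(0.66, [188, 253, 225, 275]), (0.44, [322, 107, 357, 142])]
pill_tin [(0.95, [312, 260, 338, 283])]
```

Run:
```python
import cv2
a=cv2.imread("pics/scene0.png");b=cv2.imread("pics/top0.png")
cv2.imwrite("pics/s1.png",cv2.resize(a[130:350,100:480],(800,463),interpolation=cv2.INTER_CUBIC))
cv2.imwrite("pics/t1.png",cv2.resize(b[90:310,50:450],(800,440),interpolation=cv2.INTER_CUBIC))
```

```text
(no output)
```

View pics/s1.png

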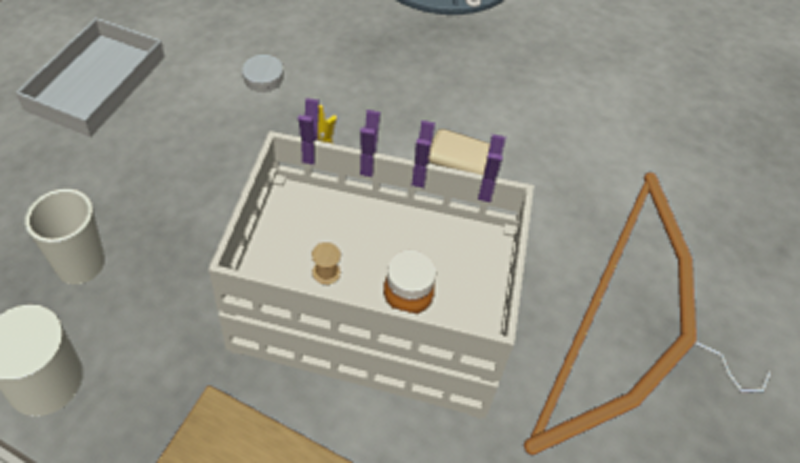

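View pics/t1.png

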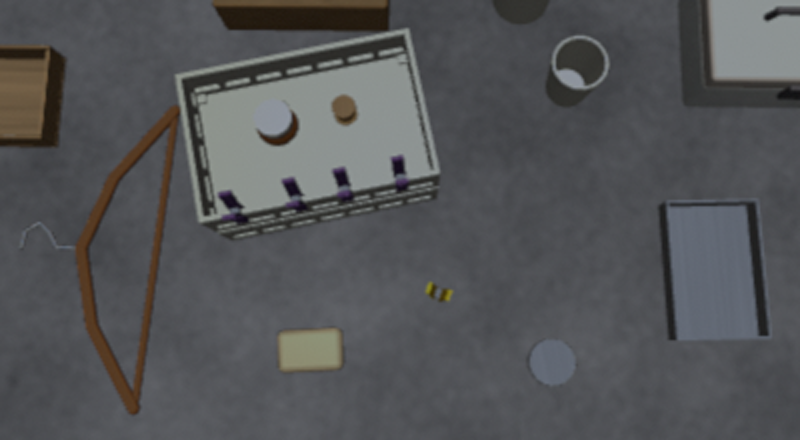

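```bash
cat >> h.py <<'E'
from scipy.optimize import least_squares
E
python3 - <<'E'
from h import *
T=camera("top");S=camera("scene")
# local corner (x,y): near=-x ; left in top = +y
L={"nl":(-.09,.14),"nr":(-.09,-.14),"fl":(.09,.14),"fr":(.09,-.14)}
top={"nl":(152,200),"nr":(269,178),"fl":(139,128),"fr":(254,105)}
sc={"nr":(229,194),"nl":(352.7,218.8),"fr":(200.7,258),"fl":(344,294)}
for k in top: print(k,atz(T,*top[k],.17).round(3),atz(S,*sc[k],.17).round(3))
def w(p,l,z):
    c,s=np.cos(p[2]),np.sin(p[2]); return [p[0]+c*l[0]-s*l[1],p[1]+s*l[0]+c*l[1],z]
def f(p): return np.concatenate([proj(C,w(p,L[k],.17))-D[k] for C,D in((T,top),(S,sc)) for k in L])
r=least_squares(f,[.55,.2,-.2]);p=r.x;print(p,r.fun.round(1))
np.save("bas.npy",p)
# tin top rim corners in top image
for u,v in [(380,190.5),(428.5,190.5),(434,258),(386,259)]: print("tin",atz(T,u,v,.035).round(3))
for n,D in (("T",T),("S",S)):
  for m in outline_of(D,"peg_a"):
    M=m["mask"];ys,xs=np.nonzero(M);print(n,round(m["p"],2),m["extent"],xs.mean().round(1),ys.mean().round(1))
# predicted local-y param: handle tops at z .170+.006+.044
for D in (T,S):
  for y in (-.1,-.05,0,.05,.1): print(y,proj(D,w(p,(-.087,y),.22)).round(1),proj(D,w(p,(-.087,y),.176)).round(1))
E
```

```text
nl [0.527 0.282 0.17 ] [0.531 0.289 0.17 ]
nr [0.582 0.017 0.17 ] [0.593 0.022 0.17 ]
fl [0.698 0.323 0.17 ] [0.705 0.329 0.17 ]
fr [0.758 0.054 0.17 ] [0.763 0.059 0.17 ]
[0.64422681 0.17154906 0.21549781] [-3.1  0.4  0.5 -1.9 -1.9 -1.7 -0.2 -1.7  0.8 -1.6 -0.8 -2.9 -0.1 -1.3
 -1.7 -1.3]
tin [ 0.581 -0.277  0.035]
tin [ 0.582 -0.404  0.035]
tin [ 0.408 -0.407  0.035]
tin [ 0.404 -0.285  0.035]
T 0.64 [244.9, 167.8, 256.1, 187.1] 249.7 175.7
T 0.53 [262.2, 231.0, 274.7, 238.3] 269.1 235.7
S 0.74 [328.9, 197.0, 340.9, 225.9] 333.6 208.6
S 0.72 [242.9, 178.9, 252.1, 207.2] 246.6 191.7
S 0.65 [250.0, 183.5, 258.6, 197.9] 254.6 190.7
S 0.63 [270.1, 179.5, 282.7, 214.4] 275.1 196.8
-0.1 [251.8 173.5] [252.1 177.7]
-0.05 [229.1 178. ] [230.5 182.1]
0 [206.4 182.6] [208.9 186.4]
0.05 [183.5 187.2] [187.2 190.8]
0.1 [160.6 191.8] [165.4 195.2]
-0.1 [244.1 180. ] [244.6 193.8]
-0.05 [266.8 184.6] [266.4 198.3]
0 [290.  189.2] [288.6 202.9]
0.05 [313.8 194. ] [311.4 207.6]
0.1 [338.3 198.8] [334.8 212.5]
```

Run:
```python
from h import *
from scipy.spatial.transform import Rotation as Ro
T=camera("top");S=camera("scene")
p=np.load("bas.npy");c,s=np.cos(p[2]),np.sin(p[2])
for n,D in (("T",T),("S",S)):
  h=cv2.cvtColor(D["img"],cv2.COLOR_BGR2HSV)
  m=((h[...,0]>125)&(h[...,0]<160)&(h[...,1]>60)).astype(np.uint8)
  k,_,st,ce=cv2.connectedComponentsWithStats(m)
  for i in range(1,k):
    if st[i,4]>25:
      x,y,w,hh,a=st[i]; print(n,st[i],ce[i].round(1))
      q=atz(D,*ce[i],.205 if n=="T" else .18); d=q[:2]-p[:2]; print("  world",q.round(3),"local",(c*d[0]+s*d[1]).round(3),(-s*d[0]+c*d[1]).round(3))
st=state();R=Ro.from_quat(st["tcp_rot"]).as_matrix();print(R.round(3), np.arctan2(R[1,0],R[0,0]))
```

```text
T [246 168   6   9  35] [248.5 171.9]
  world [0.587 0.063 0.205] local -0.079 -0.094
T [217 174   7   9  37] [220.  177.7]
  world [0.574 0.125 0.205] local -0.079 -0.03
T [191 179   9   9  41] [195.2 182.8]
  world [0.561 0.18  0.205] local -0.079 0.026
T [248 179   6   6  29] [250.5 181.6]
  world [0.566 0.058 0.205] local -0.101 -0.094
T [219 185   7   6  30] [222.3 187.2]
  world [0.552 0.12  0.205] local -0.101 -0.031
T [160 186  10   8  43] [163.9 189.3]
  world [0.546 0.248 0.205] local -0.08 0.095
T [193 190  10   5  32] [197.9 192.4]
  world [0.54  0.173 0.205] local -0.101 0.023
T [161 197  13   4  35] [167.6 198.6]
  world [0.526 0.238 0.205] local -0.101 0.091
S [242 177   9  31 186] [246.3 190.9]
  world [0.574 0.056 0.18 ] local -0.093 -0.098
S [271 182   9  32 181] [274.9 196.9]
  world [0.561 0.12  0.18 ] local -0.092 -0.032
S [296 188  10  31 169] [300.3 202.3]
  world [0.549 0.176 0.18 ] local -0.092 0.024
S [327 194  12  32 174] [333.1 209.6]
  world [0.535 0.245 0.18 ] local -0.091 0.095
[[ 0.295 -0.     0.955]
 [-0.955 -0.     0.295]
 [ 0.    -1.    -0.   ]] -1.2710392083801159
```

```bash
cat >> h.py <<'E'
from scipy.spatial.transform import Rotation as Ro
def plan(target,yaw,N,g,start=None,syaw=None):
    st=state(); R=Ro.from_quat(st["tcp_rot"]).as_matrix()
    p0=np.array(st["eef_pos"]) if start is None else np.array(start)
    y0=np.arctan2(R[1,0],R[0,0])
    dy=(yaw-y0)/N; d=(np.array(target)-p0)/N
    rows=[]; y=y0
    for i in range(N):
        tx=np.array([np.cos(y),np.sin(y),0]); ty=np.array([0,0,-1.]); tz=np.cross(tx,ty)
        rows.append([g,round(d@tx,4)*1000,-round(d[2]*1000,1),round(d@tz*1000,1),0,round(-dy,4),0]); y+=dy
    for r in rows: print([float(round(x,4)) for x in r],end=",")
    print()
def loc(p):
    b=np.load("bas.npy");c,s=np.cos(b[2]),np.sin(b[2]);d=np.array(p[:2])-b[:2];return np.array([c*d[0]+s*d[1],-s*d[0]+c*d[1]])
def wor(l,z):
    b=np.load("bas.npy");c,s=np.cos(b[2]),np.sin(b[2]);return np.array([b[0]+c*l[0]-s*l[1],b[1]+s*l[0]+c*l[1],z])
E
python3 - <<'E'
from h import *
c=camera("wrist");o,d=ray(c,256,192);print(o,d,state()["eef_pos"]);cv2.imwrite("pics/w0.png",c["img"])
t=wor((-.088,-.096),.32);print(t)
plan(t,.2155,20,85)
E
```

```text
[ 0.22984468 -0.50614767  0.37404263] [-0.25311631 -0.06828672 -0.96515234] [ 0.16243844 -0.5254376   0.24828703]
[0.57879028 0.05895216 0.32      ]
[85.0, -21.8, -3.6, 28.5, 0.0, -0.0743, 0.0],[85.0, -19.6, -3.6, 30.1, 0.0, -0.0743, 0.0],[85.0, -17.3, -3.6, 31.4, 0.0, -0.0743, 0.0],[85.0, -14.9, -3.6, 32.6, 0.0, -0.0743, 0.0],[85.0, -12.5, -3.6, 33.6, 0.0, -0.0743, 0.0],[85.0, -9.9, -3.6, 34.5, 0.0, -0.0743, 0.0],[85.0, -7.3, -3.6, 35.1, 0.0, -0.0743, 0.0],[85.0, -4.7, -3.6, 35.6, 0.0, -0.0743, 0.0],[85.0, -2.1, -3.6, 35.8, 0.0, -0.0743, 0.0],[85.0, 0.6, -3.6, 35.9, 0.0, -0.0743, 0.0],[85.0, 3.3, -3.6, 35.7, 0.0, -0.0743, 0.0],[85.0, 5.9, -3.6, 35.4, 0.0, -0.0743, 0.0],[85.0, 8.5, -3.6, 34.8, 0.0, -0.0743, 0.0],[85.0, 11.1, -3.6, 34.1, 0.0, -0.0743, 0.0],[85.0, 13.6, -3.6, 33.2, 0.0, -0.0743, 0.0],[85.0, 16.0, -3.6, 32.1, 0.0, -0.0743, 0.0],[85.0, 18.4, -3.6, 30.8, 0.0, -0.0743, 0.0],[85.0, 20.6, -3.6, 29.4, 0.0, -0.0743, 0.0],[85.0, 22.7, -3.6, 27.8, 0.0, -0.0743, 0.0],[85.0, 24.7, -3.6, 26.0, 0.0, -0.0743, 0.0],
```

View pics/w0.png

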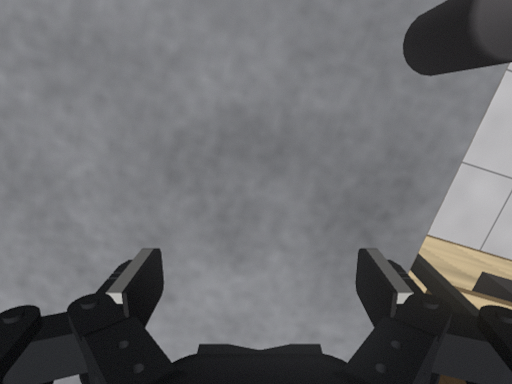

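Request:
jog_arm:
  steps:
    - [85,-21.8,-3.6,28.5,0,-0.0743,0]
    - [85,-19.6,-3.6,30.1,0,-0.0743,0]
    - [85,-17.3,-3.6,31.4,0,-0.0743,0]
    - [85,-14.9,-3.6,32.6,0,-0.0743,0]
    - [85,-12.5,-3.6,33.6,0,-0.0743,0]
    - [85,-9.9,-3.6,34.5,0,-0.0743,0]
    - [85,-7.3,-3.6,35.1,0,-0.0743,0]
    - [85,-4.7,-3.6,35.6,0,-0.0743,0]
    - [85,-2.1,-3.6,35.8,0,-0.0743,0]
    - [85,0.6,-3.6,35.9,0,-0.0743,0]
  force: 20

```text
time: 2.15
eef_pos: [0.3713, -0.232, 0.2846]
tcp_rot: [0.683, -0.183, 0.184, -0.683]
contact_force: [1.2, -0.5, -0.4]
finger_gap: 0.0852
```

Request:
jog_arm:
  steps:
    - [85,3.3,-3.6,35.7,0,-0.0743,0]
    - [85,5.9,-3.6,35.4,0,-0.0743,0]
    - [85,8.5,-3.6,34.8,0,-0.0743,0]
    - [85,11.1,-3.6,34.1,0,-0.0743,0]
    - [85,13.6,-3.6,33.2,0,-0.0743,0]
    - [85,16,-3.6,32.1,0,-0.0743,0]
    - [85,18.4,-3.6,30.8,0,-0.0743,0]
    - [85,20.6,-3.6,29.4,0,-0.0743,0]
    - [85,22.7,-3.6,27.8,0,-0.0743,0]
    - [85,24.7,-3.6,26,0,-0.0743,0]

```text
time: 3.15
eef_pos: [0.5795, 0.0602, 0.3205]
tcp_rot: [0.703, 0.077, -0.077, -0.703]
contact_force: [0.2, -0.7, 0.4]
finger_gap: 0.0849
```

```bash
cat >> h.py <<'E'
def pos():
    st=state();R=Ro.from_quat(st["tcp_rot"]).as_matrix();return st["eef_pos"].round(4),loc(st["eef_pos"]).round(4),np.arctan2(R[1,0],R[0,0]).round(4),R[2].round(3),round(st["finger_gap"]*1000,2),st["contact_force"].round(1),round(st["time"],2)
E
python3 - <<'E'
from h import *
print(pos())
c=camera("wrist");cv2.imwrite("pics/w1.png",c["img"]);print(c["rvec"],c["tvec"])
p=state()["eef_pos"]
print(proj(c,[p[0],p[1],.22]))
for y in (-.096,-.031,.024,.095): print(y,proj(c,wor((-.087,y),.22)))
E
```

```text
(array([0.5795, 0.0602, 0.3205]), array([-0.087 , -0.0949]), np.float64(0.2182), array([ 0., -1., -0.]), 84.92, array([ 0.2, -0.7,  0.4]), 3.15)
[-2.84904019 -0.3127199  -0.04199083] [-0.57939306 -0.12115935  0.43008442]
[261.89450205 196.85923648]
-0.096 [258.08093087 202.14397193]
-0.031 [258.28015115 109.46212249]
0.024 [258.47585803  18.41479018]
0.095 [ 258.77569548 -121.0764726 ]
```

View pics/w1.png

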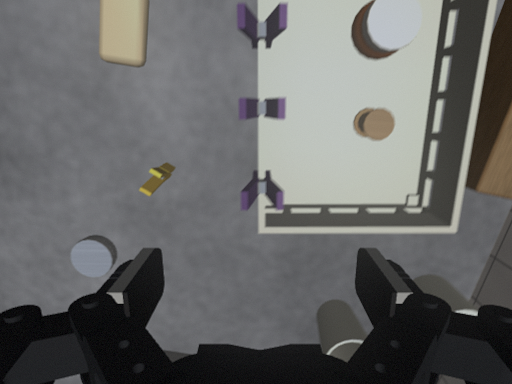

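Run:
```python
from h import *
a=cv2.imread("pics/w1.png")
cv2.imwrite("pics/w1z.png",cv2.resize(a[0:240,200:330],(433,800),interpolation=cv2.INTER_CUBIC)[:,:][0:800])
cv2.imwrite("pics/w1z.png",cv2.resize(a[90:220,210:320],(500,591),interpolation=cv2.INTER_CUBIC))
```

```text
(no output)
```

View pics/w1z.png

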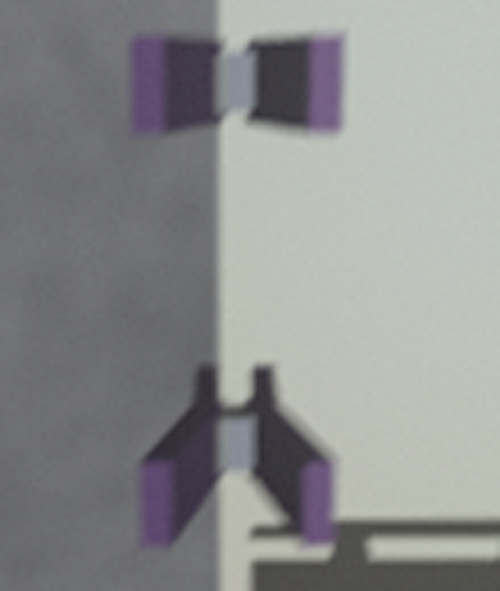

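```bash
cat >> h.py <<'E'
def tops(c,z=.22):
    h=cv2.cvtColor(c["img"],cv2.COLOR_BGR2HSV)
    m=((h[...,0]>125)&(h[...,0]<160)&(h[...,1]>70)&(h[...,2]>80)).astype(np.uint8)
    k,_,st,ce=cv2.connectedComponentsWithStats(m)
    for i in range(1,k):
        if st[i,4]>30: print("  top",st[i],ce[i].round(1),"local",loc(atz(c,*ce[i],z)).round(4))
E
python3 - <<'E'
from h import *
print(pos())
c=camera("wrist");print(pos())
p=state()["eef_pos"]
print(proj(c,[p[0],p[1],.22]))
tops(c)
E
```

```text
(array([0.5816, 0.0637, 0.3207]), array([-0.0843, -0.092 ]), np.float64(0.2245), array([ 0.002, -1.   ,  0.001]), 85.09, array([-2.6,  2.9, -0.7]), 3.2)
(array([0.5803, 0.0617, 0.3202]), array([-0.0859, -0.0936]), np.float64(0.2203), array([ 0.001, -1.   ,  0.001]), 84.81, array([-0.4, -0.4, -0.1]), 3.25)
[255.51707222 202.89636782]
  top [233  11   8  24 191] [236.5  22.5] local [-0.0986  0.0247]
  top [275  11   7  24 131] [277.8  22.1] local [-0.0726  0.0252]
  top [234 104   8  21 135] [237.4 114. ] local [-0.0985 -0.031 ]
  top [236 196   7  19 123] [238.9 205.1] local [-0.098  -0.0954]
  top [271 197   7  18  87] [273.9 205.7] local [-0.0725 -0.0956]
```

Request:
jog_arm:
  steps:
    - [85,0.4,25,-1.9,0,0.004,0]
    - [60,0,25,0,0,0,0]
    - [60,0,25,0,0,0,0]
    - [55,0,20,0,0,0,0]
    - [50,0,17,0,0,0,0]
    - [45,0,0,0,0,0,0]
    - [45,0,0,0,0,0,0]
  force: 20

```text
time: 3.95
eef_pos: [0.5797, 0.0567, 0.2088]
tcp_rot: [0.703, 0.074, -0.074, -0.703]
contact_force: [-0.4, -0.4, 0.9]
finger_gap: 0.0449
```

Run:
```python
from h import *
print(pos())
c=camera("wrist");print(pos());tops(c);cv2.imwrite("pics/w2.png",c["img"])
```

```text
(array([0.5797, 0.0567, 0.2088]), array([-0.0876, -0.0984]), np.float64(0.2104), array([ 0., -1., -0.]), 44.87, array([-0.4, -0.4,  0.9]), 3.95)
(array([0.58  , 0.0568, 0.2093]), array([-0.0873, -0.0983]), np.float64(0.2105), array([ 0.001, -1.   , -0.   ]), 45.14, array([ 0. ,  0.1, -0.4]), 4.0)
  top [216  84  16  42 600] [223.7 104.4] local [-0.0984 -0.0308]
  top [295  88  13  33 168] [300.1 104.7] local [-0.0725 -0.031 ]
  top [224 259  13  33 388] [230.3 275. ] local [-0.098  -0.0953]
  top [290 259  13  33 393] [296.2 275. ] local [-0.0721 -0.0954]
```

View pics/w2.png

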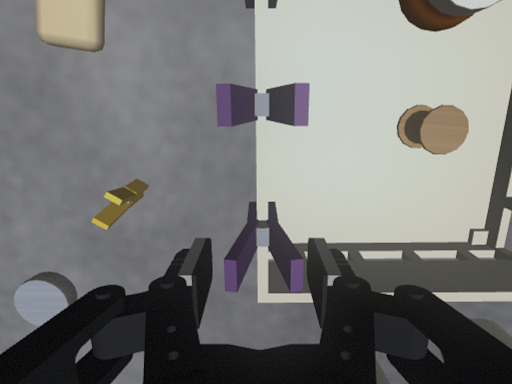

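Request:
jog_arm:
  steps:
    - [45,2,0,2.7,0,0,0]
    - [40,0,0,0,0,0,0]
    - [36,0,0,0,0,0,0]
    - [33,0,0,0,0,0,0]
    - [31,0,0,0,0,0,0]
    - [29,0,0,0,0,0,0]
    - [27,0,0,0,0,0,0]
    - [25,0,0,0,0,0,0]
    - [24,0,0,0,0,0,0]
    - [24,0,0,0,0,0,0]
  force: 20

```text
time: 5.0
eef_pos: [0.5812, 0.0601, 0.2086]
tcp_rot: [0.703, 0.075, -0.074, -0.703]
contact_force: [0.1, 0.6, 3.8]
finger_gap: 0.0242
```

Run:
```python
from h import *
print(pos())
c=camera("wrist");print(pos());tops(c);cv2.imwrite("pics/w3.png",c["img"])
```

```text
(array([0.5812, 0.0601, 0.2086]), array([-0.0854, -0.0954]), np.float64(0.211), array([ 0.001, -1.   , -0.   ]), 24.2, array([0.1, 0.6, 3.8]), 5.0)
(array([0.5812, 0.0601, 0.2085]), array([-0.0854, -0.0954]), np.float64(0.211), array([ 0.001, -1.   , -0.   ]), 24.04, array([-0.4, -0.4,  4.4]), 5.05)
  top [210  93  16  42 582] [217.5 113.7] local [-0.0984 -0.0309]
  top [289  93  13  32 127] [293.5 106.4] local [-0.0725 -0.0286]
  top [288 120  13  14  54] [292.6 128.2] local [-0.0727 -0.0359]
  top [278 267  13  32 393] [283.8 282.5] local [-0.0747 -0.0956]
  top [229 268  13  32 392] [234.9 283.4] local [-0.094  -0.0959]
```

View pics/w3.png

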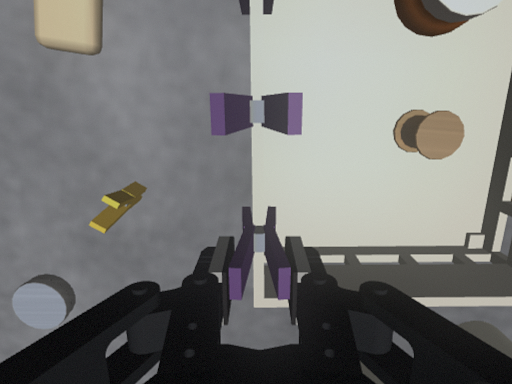

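Request:
jog_arm:
  steps:
    - [22,0,0,0,0,0,0]
    - [21,0,0,0,0,0,0]
    - [20,0,0,0,0,0,0]
    - [20,0,0,0,0,0,0]
  force: 20

```text
time: 5.45
eef_pos: [0.5812, 0.0601, 0.2085]
tcp_rot: [0.703, 0.075, -0.074, -0.703]
contact_force: [0.4, 0.3, 5.9]
finger_gap: 0.0199
```

Request:
jog_arm:
  steps:
    - [18,0,0,0,0,0,0]
    - [16,0,0,0,0,0,0]
    - [14,0,0,0,0,0,0]
    - [12,0,0,0,0,0,0]
    - [10,0,0,0,0,0,0]
    - [10,0,0,0,0,0,0]
    - [10,0,0,0,0,0,0]
  force: 20

```text
time: 6.15
eef_pos: [0.5815, 0.0601, 0.2089]
tcp_rot: [0.703, 0.075, -0.074, -0.703]
contact_force: [0.1, 0.0, 7.3]
finger_gap: 0.0135
```

Run:
```python
from h import *
c=camera("wrist");print(pos());tops(c);cv2.imwrite("pics/w4.png",c["img"])
c=camera("scene");cv2.imwrite("pics/s4.png",cv2.resize(c["img"][140:300,180:380],(800,640)))
```

```text
(array([0.5815, 0.0601, 0.2089]), array([-0.0851, -0.0954]), np.float64(0.211), array([ 0.001, -1.   , -0.   ]), 13.87, array([ 1.3, -0.2,  7.5]), 6.2)
  top [209  93  16  42 581] [216.8 113.8] local [-0.0984 -0.0309]
  top [288  93  13  11  53] [294.3  96. ] local [-0.0721 -0.0253]
  top [288 100  12  31 156] [292.9 113.4] local [-0.0724 -0.0309]
  top [242 268  13  33 382] [247.6 283.5] local [-0.0888 -0.0961]
  top [265 268  13  33 396] [270.7 283.3] local [-0.0796 -0.0961]
```

View pics/w4.png

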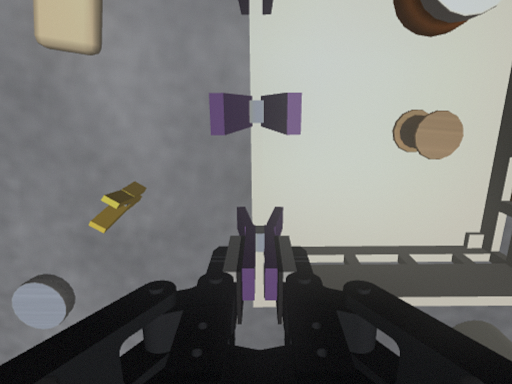

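View pics/s4.png

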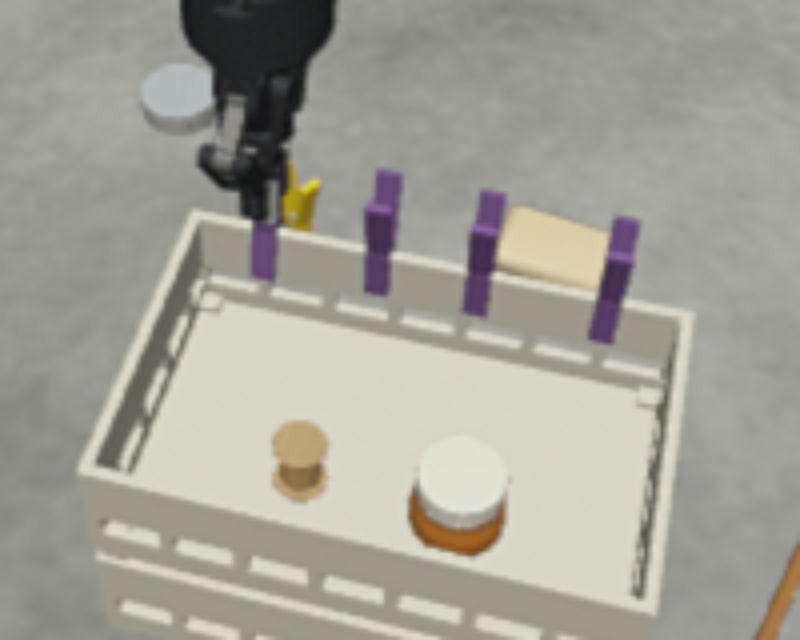

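Request:
jog_arm:
  steps:
    - [10,0,-5,0,0,0,0]
    - [10,0,-10,0,0,0,0]
    - [10,0,-15,0,0,0,0]
    - [10,0,-20,0,0,0,0]
    - [10,0,-20,0,0,0,0]
    - [10,0,-10,0,0,0,0]
    - [10,0,0,0,0,0,0]
  force: 20

```text
time: 6.95
eef_pos: [0.5814, 0.0601, 0.2896]
tcp_rot: [0.703, 0.075, -0.074, -0.703]
contact_force: [0.1, 1.1, -0.3]
finger_gap: 0.0141
```

Run:
```python
from h import *
print(pos())
plan([.454,-.343,.26],0,16,10)
```

```text
(array([0.5814, 0.0601, 0.2896]), array([-0.0852, -0.0954]), np.float64(0.211), array([ 0.002, -1.   , -0.   ]), 14.14, array([ 0.1,  1.1, -0.3]), 6.95)
[10.0, -13.1, 1.8, -23.0, 0.0, 0.0132, 0.0],[10.0, -12.8, 1.8, -23.1, 0.0, 0.0132, 0.0],[10.0, -12.5, 1.8, -23.3, 0.0, 0.0132, 0.0],[10.0, -12.1, 1.8, -23.5, 0.0, 0.0132, 0.0],[10.0, -11.8, 1.8, -23.6, 0.0, 0.0132, 0.0],[10.0, -11.5, 1.8, -23.8, 0.0, 0.0132, 0.0],[10.0, -11.2, 1.8, -23.9, 0.0, 0.0132, 0.0],[10.0, -10.9, 1.8, -24.1, 0.0, 0.0132, 0.0],[10.0, -10.6, 1.8, -24.2, 0.0, 0.0132, 0.0],[10.0, -10.2, 1.8, -24.4, 0.0, 0.0132, 0.0],[10.0, -9.9, 1.8, -24.5, 0.0, 0.0132, 0.0],[10.0, -9.6, 1.8, -24.6, 0.0, 0.0132, 0.0],[10.0, -9.3, 1.8, -24.7, 0.0, 0.0132, 0.0],[10.0, -9.0, 1.8, -24.9, 0.0, 0.0132, 0.0],[10.0, -8.6, 1.8, -25.0, 0.0, 0.0132, 0.0],[10.0, -8.3, 1.8, -25.1, 0.0, 0.0132, 0.0],
```

Request:
jog_arm:
  steps:
    - [10,-13,1.8,-23,0,0.0132,0]
    - [10,-13,1.8,-23,0,0.0132,0]
    - [10,-12.5,1.8,-23.3,0,0.0132,0]
    - [10,-12,1.8,-23.5,0,0.0132,0]
    - [10,-12,1.8,-23.6,0,0.0132,0]
    - [10,-11.5,1.8,-23.8,0,0.0132,0]
    - [10,-11,1.8,-24,0,0.0132,0]
    - [10,-11,1.8,-24,0,0.0132,0]

```text
time: 7.75
eef_pos: [0.5163, -0.1422, 0.2727]
tcp_rot: [-0.706, -0.036, 0.038, 0.706]
contact_force: [-0.2, -0.7, -0.1]
finger_gap: 0.0139
```

Request:
jog_arm:
  steps:
    - [10,-10.6,1.8,-24.2,0,0.0132,0]
    - [10,-10.2,1.8,-24.4,0,0.0132,0]
    - [10,-9.9,1.8,-24.5,0,0.0132,0]
    - [10,-9.6,1.8,-24.6,0,0.0132,0]
    - [10,-9.3,1.8,-24.7,0,0.0132,0]
    - [10,-9,1.8,-24.9,0,0.0132,0]
    - [10,-8.6,1.8,-25,0,0.0132,0]
    - [10,-8.3,1.8,-25.1,0,0.0132,0]
    - [10,0,0,0,0,0,0]

```text
time: 8.65
eef_pos: [0.4521, -0.3449, 0.258]
tcp_rot: [-0.707, 0.002, -0.0, 0.707]
contact_force: [-0.3, -0.5, -0.9]
finger_gap: 0.0141
```

Run:
```python
from h import *
print(pos())
c=camera("wrist");cv2.imwrite("pics/w5.png",c["img"])
p=state()["eef_pos"];print(proj(c,[p[0],p[1],.003]),proj(c,[p[0],p[1],.035]))
c=camera("top");cv2.imwrite("pics/t5.png",c["img"][100:310,150:470])
print(proj(c,[.494,-.343,.035]))
```

```text
(array([ 0.4521, -0.3449,  0.258 ]), array([-0.2981, -0.4635]), np.float64(-0.003), array([-0.002, -1.   ,  0.001]), 14.06, array([-0.3, -0.5, -0.9]), 8.65)
[259.21239816 162.41161115] [259.1289376  167.51617922]
[407.00543634 223.87298844]
```

View pics/w5.png

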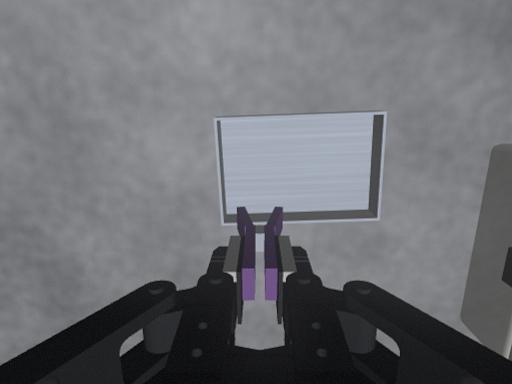

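View pics/t5.png

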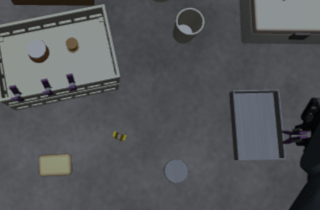

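Request:
jog_arm:
  steps:
    - [10,2,30,2,0,0,0]
    - [10,0,30,0,0,0,0]
    - [10,0,30,0,0,0,0]
    - [10,0,30,0,0,0,0]
    - [10,0,30,0,0,0,0]
    - [10,0,22,0,0,0,0]
    - [10,0,7,0,0,0,0]
    - [10,0,3,0,0,0,0]
    - [10,0,2,0,0,0,0]
    - [10,0,0,0,0,0,0]

```text
time: 9.75
eef_pos: [0.4559, -0.3411, 0.0763]
tcp_rot: [0.707, 0.0, 0.0, -0.707]
contact_force: [0.2, 0.5, -1.1]
finger_gap: 0.0142
```

Request:
jog_arm:
  steps:
    - [10,0,2,0,0,0,0]
    - [10,0,2,0,0,0,0]
    - [10,0,1,0,0,0,0]
    - [10,0,0,0,0,0,0]

```text
time: 10.15
eef_pos: [0.4554, -0.341, 0.0704]
tcp_rot: [-0.707, 0.0, -0.0, 0.707]
contact_force: [0.2, -0.1, -1.1]
finger_gap: 0.0135
```

Request:
jog_arm:
  steps:
    - [10,0,1,0,0,0,0]
    - [10,0,0,0,0,0,0]

```text
time: 10.35
eef_pos: [0.4554, -0.341, 0.0694]
tcp_rot: [-0.707, 0.0, -0.0, 0.707]
contact_force: [-0.4, 0.5, 0.3]
finger_gap: 0.014
```

Request:
jog_arm:
  steps:
    - [10,0,1,0,0,0,0]
    - [10,0,0,0,0,0,0]

```text
time: 10.55
eef_pos: [0.4556, -0.3411, 0.0687]
tcp_rot: [0.707, -0.0, 0.0, -0.707]
contact_force: [-0.6, 0.9, 3.0]
finger_gap: 0.0138
```

Run:
```python
from h import *
print(pos())
c=camera("scene");cv2.imwrite("pics/s6.png",cv2.resize(c["img"][90:210,80:240],(800,600)))
```

```text
(array([ 0.4556, -0.3411,  0.0687]), array([-0.2939, -0.4605]), np.float64(-0.0002), array([ 0., -1., -0.]), 13.79, array([-0.6,  0.9,  3. ]), 10.55)
```

View pics/s6.png

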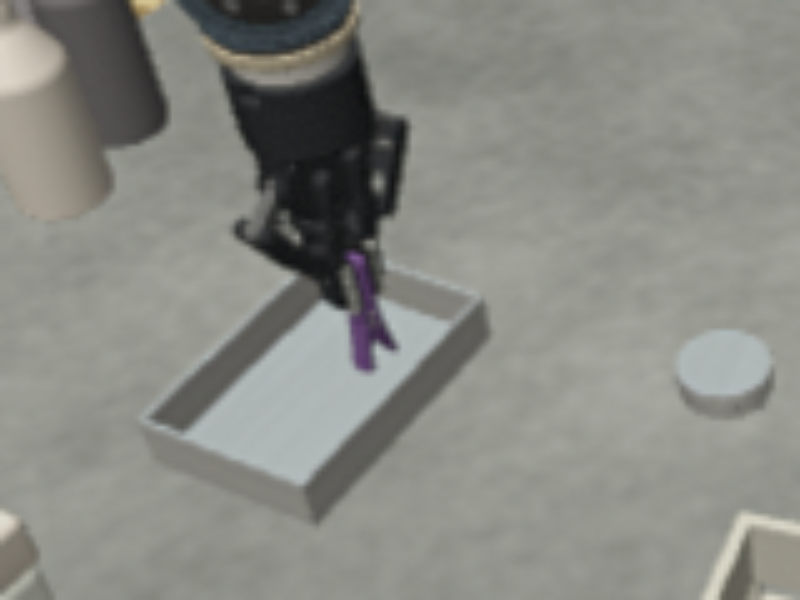

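Contact with the tin floor (Fz 3 N), and the peg sits inside the tin. Opening slowly, then rising.

Request:
jog_arm:
  steps:
    - [16,0,0,0,0,0,0]
    - [20,0,0,0,0,0,0]
    - [24,0,0,0,0,0,0]
    - [30,0,0,0,0,0,0]
    - [36,0,0,0,0,0,0]
    - [45,0,0,0,0,0,0]
    - [55,0,0,0,0,0,0]
    - [65,0,-10,0,0,0,0]
    - [65,0,-30,0,0,0,0]
    - [65,0,-40,0,0,0,0]

```text
time: 11.6
eef_pos: [0.4548, -0.3405, 0.1488]
tcp_rot: [-0.706, 0.001, 0.001, 0.708]
contact_force: [-0.3, -0.5, 0.9]
finger_gap: 0.0646
```

Request:
jog_arm:
  steps:
    - [65,0,-45,0,0,0,0]
    - [65,0,-45,0,0,0,0]
    - [65,0,-45,0,0,0,0]
    - [65,0,-20,0,0,0,0]
    - [65,0,0,0,0,0,0]

```text
time: 12.1
eef_pos: [0.4561, -0.3416, 0.3076]
tcp_rot: [0.709, 0.002, 0.002, -0.706]
contact_force: [0.5, -0.2, 0.3]
finger_gap: 0.0651
```

Run:
```python
from h import *
print(pos())
c=camera("wrist");cv2.imwrite("pics/w7.png",c["img"])
print(proj(c,[.454,-.343,.22]))
t=wor((-.0855,-.031),.32);print(t)
plan(t,.2155,18,65)
```

```text
(array([ 0.4561, -0.3416,  0.3076]), array([-0.2935, -0.461 ]), np.float64(-0.0002), array([ 0.005, -1.   , -0.004]), 65.15, array([ 0.5, -0.2,  0.3]), 12.1)
[253.84304826 207.86196672]
[0.56733326 0.1229833  0.32      ]
[65.0, 6.2, -0.8, 25.8, 0.0, -0.012, 0.0],[65.0, 6.5, -0.8, 25.7, 0.0, -0.012, 0.0],[65.0, 6.8, -0.8, 25.6, 0.0, -0.012, 0.0],[65.0, 7.1, -0.8, 25.5, 0.0, -0.012, 0.0],[65.0, 7.4, -0.8, 25.5, 0.0, -0.012, 0.0],[65.0, 7.7, -0.8, 25.4, 0.0, -0.012, 0.0],[65.0, 8.0, -0.8, 25.3, 0.0, -0.012, 0.0],[65.0, 8.3, -0.8, 25.2, 0.0, -0.012, 0.0],[65.0, 8.6, -0.8, 25.1, 0.0, -0.012, 0.0],[65.0, 8.9, -0.8, 25.0, 0.0, -0.012, 0.0],[65.0, 9.2, -0.8, 24.9, 0.0, -0.012, 0.0],[65.0, 9.5, -0.8, 24.7, 0.0, -0.012, 0.0],[65.0, 9.8, -0.8, 24.6, 0.0, -0.012, 0.0],[65.0, 10.1, -0.8, 24.5, 0.0, -0.012, 0.0],[65.0, 10.4, -0.8, 24.4, 0.0, -0.012, 0.0],[65.0, 10.7, -0.8, 24.3, 0.0, -0.012, 0.0],[65.0, 11.0, -0.8, 24.1, 0.0, -0.012, 0.0],[65.0, 11.3, -0.8, 24.0, 0.0, -0.012, 0.0],
```

View pics/w7.png

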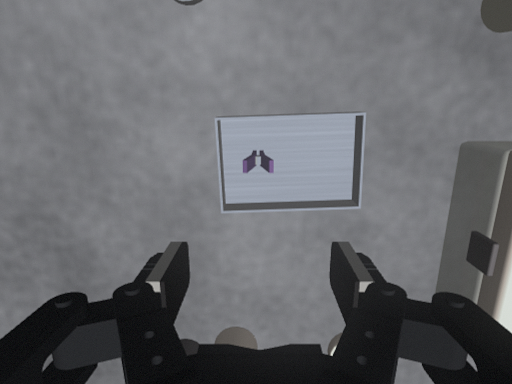

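Request:
jog_arm:
  steps:
    - [65,6.2,-1,25.8,0,-0.012,0]
    - [65,6.5,-1,25.7,0,-0.012,0]
    - [65,6.8,-1,25.6,0,-0.012,0]
    - [65,7.1,-1,25.5,0,-0.012,0]
    - [65,7.4,-1,25.5,0,-0.012,0]
    - [65,7.7,-1,25.4,0,-0.012,0]
    - [65,8,-1,25.3,0,-0.012,0]
    - [65,8.3,-1,25.2,0,-0.012,0]
    - [65,8.6,-1,25.1,0,-0.012,0]

```text
time: 13.05
eef_pos: [0.5106, -0.1076, 0.3111]
tcp_rot: [-0.706, -0.037, 0.039, 0.706]
contact_force: [0.2, 0.1, -0.1]
finger_gap: 0.0648
```

Request:
jog_arm:
  steps:
    - [65,8.9,-1,25,0,-0.012,0]
    - [65,9.2,-1,24.9,0,-0.012,0]
    - [65,9.5,-0.5,24.7,0,-0.012,0]
    - [65,9.8,-0.5,24.6,0,-0.012,0]
    - [65,10.1,-0.5,24.5,0,-0.012,0]
    - [65,10.4,-0.5,24.4,0,-0.012,0]
    - [65,10.7,-0.5,24.3,0,-0.012,0]
    - [65,11,-0.5,24.1,0,-0.012,0]
    - [65,11.3,-0.5,24,0,-0.012,0]
    - [65,0,0,0,0,0,0]

```text
time: 14.05
eef_pos: [0.5664, 0.1255, 0.3163]
tcp_rot: [-0.703, -0.076, 0.078, 0.703]
contact_force: [-0.3, -0.0, -0.4]
finger_gap: 0.0651
```

Run:
```python
from h import *
print(pos())
c=camera("wrist");cv2.imwrite("pics/w8.png",c["img"]);tops(c);print(pos())
```

```text
(array([0.5664, 0.1255, 0.3163]), array([-0.0859, -0.0284]), np.float64(0.2185), array([-0.002, -1.   ,  0.001]), 65.12, array([-0.3, -0. , -0.4]), 14.05)
  top [235   0   8  23 183] [238.5  10.9] local [-0.0984  0.0938]
  top [277   0   7  23 150] [280.1  10.7] local [-0.073  0.094]
  top [236 116   8  21 142] [239.9 126.2] local [-0.0984  0.0249]
  top [238 197   7  19 125] [241.  205.7] local [-0.0984 -0.0308]
  top [275 198   6  17  84] [277.1 205.9] local [-0.0726 -0.0309]
(array([0.5662, 0.1241, 0.3164]), array([-0.0864, -0.0297]), np.float64(0.2177), array([-0.003, -1.   ,  0.   ]), 64.67, array([-0.3, -0.5, -0.5]), 14.1)
```

Request:
jog_arm:
  steps:
    - [65,0.8,25,-1.3,0,0,0]
    - [60,0,25,0,0,0,0]
    - [55,0,25,0,0,0,0]
    - [50,0,20,0,0,0,0]
    - [45,0,13,0,0,0,0]
    - [45,0,0,0,0,0,0]
    - [45,0,0,0,0,0,0]
  force: 20

```text
time: 14.8
eef_pos: [0.5679, 0.1217, 0.2105]
tcp_rot: [0.703, 0.076, -0.076, -0.703]
contact_force: [0.5, -0.6, 0.3]
finger_gap: 0.0452
```

Run:
```python
from h import *
print(pos())
c=camera("wrist");tops(c);print(pos())
```

```text
(array([0.5679, 0.1217, 0.2105]), array([-0.0852, -0.0323]), np.float64(0.2154), array([ 0., -1., -0.]), 45.21, array([ 0.5, -0.6,  0.3]), 14.8)
  top [212 115  15  40 539] [218.9 134.1] local [-0.0985  0.0251]
  top [287 117  13  37 189] [292.7 136.7] local [-0.0725  0.0242]
  top [218 261  13  32 371] [223.9 276.3] local [-0.0984 -0.0309]
  top [284 261  12  32 339] [289.4 276.1] local [-0.0722 -0.0307]
(array([0.5681, 0.1219, 0.2109]), array([-0.085 , -0.0322]), np.float64(0.2155), array([ 0.001, -1.   , -0.   ]), 45.18, array([-0.4,  0.1,  0.5]), 14.85)
```

Request:
jog_arm:
  steps:
    - [40,-0.3,2,1.3,0,0,0]
    - [36,0,0,0,0,0,0]
    - [33,0,0,0,0,0,0]
    - [31,0,0,0,0,0,0]
    - [29,0,0,0,0,0,0]
    - [27,0,0,0,0,0,0]
    - [25,0,0,0,0,0,0]
    - [24,0,0,0,0,0,0]
    - [23,0,0,0,0,0,0]
    - [23,0,0,0,0,0,0]
  force: 20

```text
time: 15.85
eef_pos: [0.5673, 0.1233, 0.2088]
tcp_rot: [0.703, 0.076, -0.076, -0.703]
contact_force: [-2.8, -0.5, 8.2]
finger_gap: 0.0269
```

Request:
jog_arm:
  steps:
    - [30,0,0,0,0,0,0]
    - [38,0,0,0,0,0,0]
    - [45,0,0,0,0,0,0]
    - [48,0,-20,0,0,0,0]
    - [48,0,-25,0,0,0,0]
    - [48,0,0,20,0,0,0]
    - [48,0,0,25,0,0,0]
    - [48,0,0,10.8,0,0,0]
    - [48,0,0,0,0,0,0]
    - [48,0,0,0,0,0,0]

```text
time: 16.85
eef_pos: [0.5553, 0.1774, 0.2528]
tcp_rot: [0.703, 0.076, -0.076, -0.703]
contact_force: [0.1, 0.2, 0.5]
finger_gap: 0.0481
```

Run:
```python
from h import *
c=camera("wrist");tops(c);print(pos());cv2.imwrite("pics/w9.png",c["img"])
```

```text
top [225  84  11  30 311] [229.9  98.6] local [-0.0984  0.0947]
  top [281  84  10  29 154] [285.3  97.2] local [-0.0726  0.0953]
  top [229 225   9  25 220] [233.  237.1] local [-0.0985  0.025 ]
  top [279 225   8  25 185] [282.5 237.1] local [-0.0725  0.025 ]
  top [231 318   9  21 168] [235.3 328. ] local [-0.0983 -0.031 ]
  top [277 318   8  21 157] [280.7 328.1] local [-0.0724 -0.031 ]
(array([0.5554, 0.1771, 0.2528]), array([-0.0856,  0.0244]), np.float64(0.2156), array([-0., -1., -0.]), 48.13, array([ 0.2, -0.3,  0.3]), 16.9)
```

View pics/w9.png

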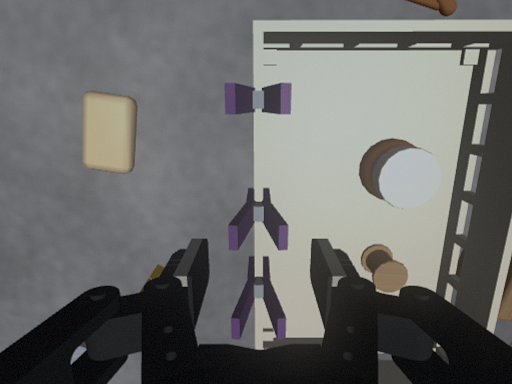

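Request:
jog_arm:
  steps:
    - [45,0,25,0.5,0,0,0]
    - [40,0,19.5,0,0,0,0]
    - [36,0,0,0,0,0,0]
    - [33,0,0,0,0,0,0]
    - [31,0,0,0,0,0,0]
    - [29,0,0,0,0,0,0]
    - [27,0,0,0,0,0,0]
    - [25,0,0,0,0,0,0]
    - [23,0,0,0,0,0,0]
    - [23,0,0,0,0,0,0]
  force: 20

```text
time: 17.9
eef_pos: [0.5556, 0.1784, 0.2098]
tcp_rot: [-0.703, -0.077, 0.076, 0.703]
contact_force: [-3.3, -1.2, 6.8]
finger_gap: 0.027
```

Peg 3 is firm too (stalled at 27 mm), so peg 4 should be the other tired one.

Request:
jog_arm:
  steps:
    - [30,0,0,0,0,0,0]
    - [38,0,0,0,0,0,0]
    - [45,0,0,0,0,0,0]
    - [48,0,-20,0,0,0,0]
    - [48,0,-25,0,0,0,0]
    - [48,0,0,25,0,0,0]
    - [48,0,0,25,0,0,0]
    - [48,0,0,19.5,0,0,0]
    - [48,0,0,0,0,0,0]
    - [48,0,0,0,0,0,0]

```text
time: 18.9
eef_pos: [0.5403, 0.2462, 0.2534]
tcp_rot: [0.703, 0.077, -0.076, -0.703]
contact_force: [0.4, 0.1, -0.4]
finger_gap: 0.0478
```

Run:
```python
from h import *
c=camera("wrist");tops(c);print(pos())
```

```text
top [229 226   9  24 215] [233.  237.6] local [-0.0984  0.0949]
  top [278 226   9  24 177] [281.8 238.1] local [-0.0727  0.0946]
  top [232 338   8   8  59] [235.6 341.3] local [-0.0983  0.0298]
  top [277 338   7   9  57] [280.  341.7] local [-0.0725  0.0296]
(array([0.5404, 0.2458, 0.2534]), array([-0.0855,  0.0947]), np.float64(0.2158), array([ 0., -1., -0.]), 47.92, array([-0.6,  0. ,  0.6]), 18.95)
```

Request:
jog_arm:
  steps:
    - [45,0,25,0,0,0,0]
    - [40,0,20,0,0,0,0]
    - [36,0,0,0,0,0,0]
    - [33,0,0,0,0,0,0]
    - [31,0,0,0,0,0,0]
    - [29,0,0,0,0,0,0]
    - [27,0,0,0,0,0,0]
    - [25,0,0,0,0,0,0]
    - [23,0,0,0,0,0,0]
    - [23,0,0,0,0,0,0]
  force: 20

```text
time: 19.95
eef_pos: [0.5404, 0.2462, 0.2088]
tcp_rot: [-0.703, -0.076, 0.076, 0.703]
contact_force: [-0.6, -0.2, 4.6]
finger_gap: 0.0233
```

Request:
jog_arm:
  steps:
    - [21,0,0,0,0,0,0]
    - [19,0,0,0,0,0,0]
    - [17,0,0,0,0,0,0]
    - [15,0,0,0,0,0,0]
    - [13,0,0,0,0,0,0]
    - [10,0,0,0,0,0,0]
    - [10,0,0,0,0,0,0]
    - [10,0,0,0,0,0,0]
  force: 20

```text
time: 20.75
eef_pos: [0.5405, 0.2463, 0.2091]
tcp_rot: [-0.703, -0.076, 0.076, 0.703]
contact_force: [-0.4, -1.1, 7.7]
finger_gap: 0.0136
```

Request:
jog_arm:
  steps:
    - [10,0,-5,0,0,0,0]
    - [10,0,-10,0,0,0,0]
    - [10,0,-20,0,0,0,0]
    - [10,0,-25,0,0,0,0]
    - [10,0,-25,0,0,0,0]
    - [10,0,-25,0,0,0,0]
    - [10,0,-15,0,0,0,0]
    - [10,0,0,0,0,0,0]

```text
time: 21.55
eef_pos: [0.5407, 0.2464, 0.3359]
tcp_rot: [-0.703, -0.077, 0.075, 0.703]
contact_force: [-0.4, 0.1, -1.2]
finger_gap: 0.0136
```

Run:
```python
from h import *
c=camera("wrist");cv2.imwrite("pics/w10.png",c["img"]);print(pos())
plan([.538,-.343,.30],0,20,10)
```

```text
(array([0.5403, 0.2462, 0.3342]), array([-0.0856,  0.0952]), np.float64(0.2158), array([ 0.001, -1.   ,  0.   ]), 13.65, array([-0.2,  1.3, -0.8]), 21.6)
[10.0, -6.4, 1.7, -28.8, 0.0, 0.0108, 0.0],[10.0, -6.1, 1.7, -28.8, 0.0, 0.0108, 0.0],[10.0, -5.8, 1.7, -28.9, 0.0, 0.0108, 0.0],[10.0, -5.5, 1.7, -28.9, 0.0, 0.0108, 0.0],[10.0, -5.2, 1.7, -29.0, 0.0, 0.0108, 0.0],[10.0, -4.9, 1.7, -29.1, 0.0, 0.0108, 0.0],[10.0, -4.5, 1.7, -29.1, 0.0, 0.0108, 0.0],[10.0, -4.2, 1.7, -29.2, 0.0, 0.0108, 0.0],[10.0, -3.9, 1.7, -29.2, 0.0, 0.0108, 0.0],[10.0, -3.6, 1.7, -29.2, 0.0, 0.0108, 0.0],[10.0, -3.3, 1.7, -29.3, 0.0, 0.0108, 0.0],[10.0, -3.0, 1.7, -29.3, 0.0, 0.0108, 0.0],[10.0, -2.7, 1.7, -29.3, 0.0, 0.0108, 0.0],[10.0, -2.3, 1.7, -29.4, 0.0, 0.0108, 0.0],[10.0, -2.0, 1.7, -29.4, 0.0, 0.0108, 0.0],[10.0, -1.7, 1.7, -29.4, 0.0, 0.0108, 0.0],[10.0, -1.4, 1.7, -29.4, 0.0, 0.0108, 0.0],[10.0, -1.1, 1.7, -29.4, 0.0, 0.0108, 0.0],[10.0, -0.7, 1.7, -29.5, 0.0, 0.0108, 0.0],[10.0, -0.4, 1.7, -29.5, 0.0, 0.0108, 0.0],
```

View pics/w10.png

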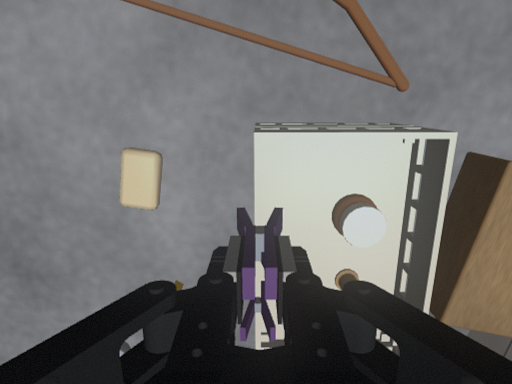

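Request:
jog_arm:
  steps:
    - [10,-6.4,0,-28.8,0,0.0108,0]
    - [10,-6.1,0,-28.8,0,0.0108,0]
    - [10,-5.8,0,-28.9,0,0.0108,0]
    - [10,-5.5,0,-28.9,0,0.0108,0]
    - [10,-5.2,0,-29,0,0.0108,0]
    - [10,-4.9,0,-29.1,0,0.0108,0]
    - [10,-4.5,0,-29.1,0,0.0108,0]
    - [10,-4.2,0,-29.2,0,0.0108,0]
    - [10,-3.9,0,-29.2,0,0.0108,0]
    - [10,-3.6,0,-29.2,0,0.0108,0]

```text
time: 22.6
eef_pos: [0.5385, -0.0496, 0.3322]
tcp_rot: [-0.706, -0.037, 0.039, 0.706]
contact_force: [0.1, -0.1, 0.2]
finger_gap: 0.0137
```

Request:
jog_arm:
  steps:
    - [10,-3.3,7,-29.3,0,0.0108,0]
    - [10,-3,7,-29.3,0,0.0108,0]
    - [10,-2.7,7,-29.3,0,0.0108,0]
    - [10,-2.3,7,-29.4,0,0.0108,0]
    - [10,-2,7,-29.4,0,0.0108,0]
    - [10,-1.7,7,-29.4,0,0.0108,0]
    - [10,-1.4,7,-29.4,0,0.0108,0]
    - [10,-1.1,7,-29.4,0,0.0108,0]
    - [10,-0.7,7,-29.5,0,0.0108,0]
    - [10,-0.4,7,-29.5,0,0.0108,0]

```text
time: 23.6
eef_pos: [0.5373, -0.344, 0.2617]
tcp_rot: [-0.707, 0.001, 0.0, 0.708]
contact_force: [0.1, 0.8, 0.4]
finger_gap: 0.0136
```

Request:
jog_arm:
  steps:
    - [10,0,5,0,0,0,0]
    - [10,0,0,0,0,0,0]

```text
time: 23.8
eef_pos: [0.5371, -0.3428, 0.2563]
tcp_rot: [-0.706, 0.001, 0.001, 0.708]
contact_force: [0.4, -0.9, -0.5]
finger_gap: 0.0137
```

Run:
```python
from h import *
c=camera("wrist");cv2.imwrite("pics/w11.png",c["img"]);print(pos())
p=state()["eef_pos"];print(proj(c,[p[0],p[1],.003]),proj(c,[p[0],p[1],.08]))
```

```text
(array([ 0.5375, -0.3424,  0.2573]), array([-0.2141, -0.4792]), np.float64(-0.0001), array([-0.002, -1.   ,  0.002]), 13.64, array([ 0.3, -0.1,  0.3]), 23.85)
[259.34103891 163.69575076] [259.0590885  177.94569152]
```

View pics/w11.png

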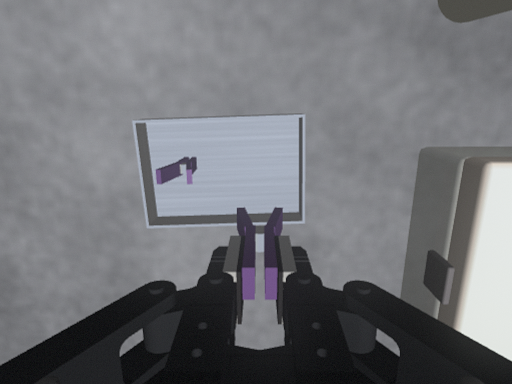

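Request:
jog_arm:
  steps:
    - [10,0,30,0,0,0,0]
    - [10,0,30,0,0,0,0]
    - [10,0,30,0,0,0,0]
    - [10,0,30,0,0,0,0]
    - [10,0,30,0,0,0,0]
    - [10,0,22,0,0,0,0]
    - [10,0,8,0,0,0,0]
    - [10,0,3,0,0,0,0]
    - [10,0,0,0,0,0,0]

```text
time: 24.75
eef_pos: [0.5384, -0.3429, 0.0763]
tcp_rot: [0.707, 0.0, 0.0, -0.707]
contact_force: [-0.9, 0.4, -0.4]
finger_gap: 0.0136
```

Request:
jog_arm:
  steps:
    - [10,0,2,0,0,0,0]
    - [10,0,1,0,0,0,0]
    - [10,0,0,0,0,0,0]

```text
time: 25.05
eef_pos: [0.5381, -0.3432, 0.073]
tcp_rot: [0.707, 0.0, 0.0, -0.707]
contact_force: [-0.1, -0.3, -1.2]
finger_gap: 0.0138
```

Request:
jog_arm:
  steps:
    - [10,0,2,0,0,0,0]
    - [10,0,0,0,0,0,0]
    - [10,0,1,0,0,0,0]
    - [10,0,0,0,0,0,0]

```text
time: 25.45
eef_pos: [0.5379, -0.3431, 0.0693]
tcp_rot: [-0.707, 0.0, -0.0, 0.707]
contact_force: [-0.3, -0.2, -0.4]
finger_gap: 0.0138
```

Request:
jog_arm:
  steps:
    - [10,0,1,0,0,0,0]
    - [10,0,0,0,0,0,0]

```text
time: 25.65
eef_pos: [0.538, -0.3432, 0.069]
tcp_rot: [0.707, -0.0, 0.0, -0.707]
contact_force: [-1.1, -0.5, 4.7]
finger_gap: 0.0139
```

Request:
jog_arm:
  steps:
    - [16,0,0,0,0,0,0]
    - [20,0,0,0,0,0,0]
    - [24,0,0,0,0,0,0]
    - [30,0,0,0,0,0,0]
    - [36,0,0,0,0,0,0]
    - [42,0,0,0,0,0,0]
    - [46,0,0,0,0,0,0]
    - [46,0,-10,0,0,0,0]
    - [46,0,-30,0,0,0,0]
    - [46,0,-40,0,0,0,0]

```text
time: 26.65
eef_pos: [0.5372, -0.3426, 0.1486]
tcp_rot: [-0.706, 0.001, 0.001, 0.708]
contact_force: [-0.7, -0.5, 0.4]
finger_gap: 0.0461
```

Request:
jog_arm:
  steps:
    - [46,0,-45,0,0,0,0]
    - [46,0,-45,0,0,0,0]
    - [46,0,-40,0,0,0,0]
    - [46,0,0,0,0,0,0]
    - [46,0,0,0,0,0,0]
    - [46,0,0,0,0,0,0]
    - [46,0,0,0,0,0,0]

```text
time: 27.35
eef_pos: [0.5375, -0.3428, 0.2771]
tcp_rot: [-0.707, 0.001, 0.001, 0.708]
contact_force: [-0.1, -0.2, 0.1]
finger_gap: 0.0461
```

Run:
```python
from h import *
print(pos())
c=camera("wrist");w=c["img"]
s=camera("scene");a=s["img"]
t=camera("top");cv2.imwrite("pics/t12.png",t["img"])
cv2.imwrite("pics/f12.png",np.vstack([cv2.resize(w[80:260,100:360],(780,290)),cv2.resize(a[120:240,80:400],(780,293))]))
```

```text
(array([ 0.5375, -0.3428,  0.2771]), array([-0.2142, -0.4797]), np.float64(-0.0002), array([-0.002, -1.   ,  0.001]), 46.13, array([-0.1, -0.2,  0.1]), 27.35)
```

View pics/f12.png

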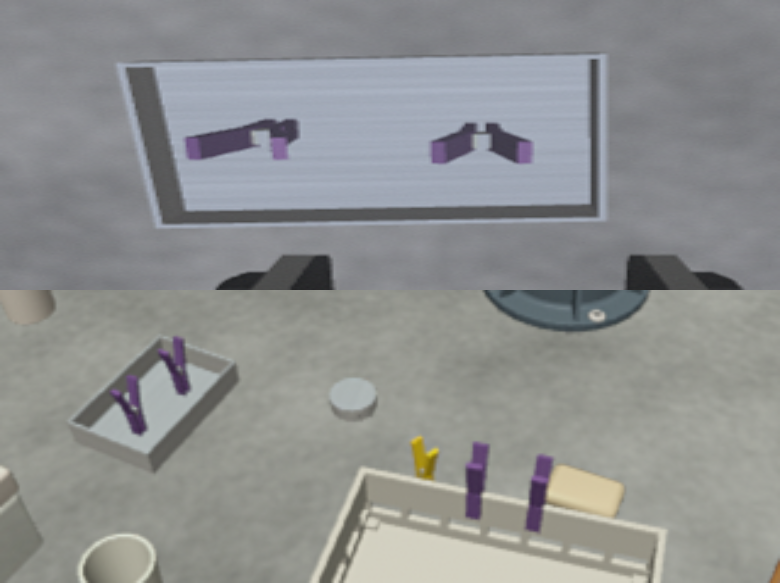

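View pics/t12.png

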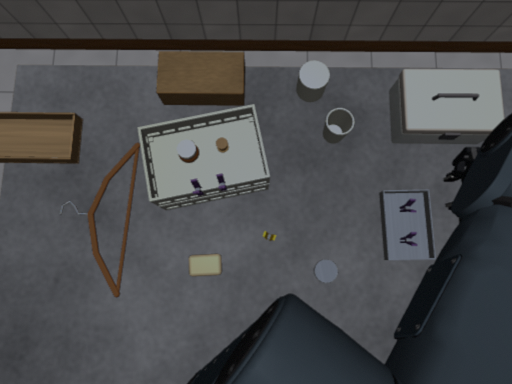

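Request:
jog_arm:
  steps:
    - [46,0,0,0,0,0,0]
    - [46,0,0,0,0,0,0]
    - [46,0,0,0,0,0,0]
    - [46,0,0,0,0,0,0]
    - [46,0,0,0,0,0,0]
    - [46,0,0,0,0,0,0]
    - [46,0,0,0,0,0,0]
    - [46,0,0,0,0,0,0]
    - [46,0,0,0,0,0,0]
    - [46,0,0,0,0,0,0]

```text
time: 28.5
eef_pos: [0.5379, -0.3431, 0.2785]
tcp_rot: [-0.707, 0.0, -0.0, 0.707]
contact_force: [0.8, -0.1, -0.6]
finger_gap: 0.046
```

Run:
```python
from h import *
a=cv2.imread("pics/t12.png");t=camera("top")
print(np.abs(a[:300,:440].astype(int)-t["img"][:300,:440]).max(), pos())
S=camera("scene")
h=cv2.cvtColor(S["img"],cv2.COLOR_BGR2HSV);m=((h[...,0]>125)&(h[...,0]<160)&(h[...,1]>60)).astype(np.uint8)
k,_,st,ce=cv2.connectedComponentsWithStats(m);print([(st[i].tolist(),ce[i].round(1).tolist()) for i in range(1,k) if st[i,4]>25])
print(job_done())
```

```text
21 (array([ 0.5379, -0.3431,  0.2785]), array([-0.2139, -0.48  ]), np.float64(-0.0002), array([-0., -1.,  0.]), 46.04, array([ 0.4, -0.7,  0.6]), 28.55)
[([145, 139, 12, 24, 114], [151.9, 150.3]), ([125, 155, 15, 24, 123], [133.4, 166.5]), ([271, 182, 9, 32, 181], [274.9, 196.9]), ([296, 188, 11, 31, 168], [300.4, 202.2])]
the job is handed in; nothing more can be done
None
```

I tested all four pegs, put the two tired ones in the tin, and handed the job in at about 28.6 s of the 67 s allowed.

- **Feel test:** I used a 20 N grip throughout. Counted from the robot's right end of the rim, pegs 1 and 4 gave way to their stop at about 14 mm. Pegs 2 and 3 stalled at about 27 mm, so I left those two clipped.
- **Placing:** I unclipped pegs 1 and 4 and lowered each until it touched the tin floor (3 N and 4.7 N). Then I opened the fingers slowly and backed off. Both are standing upright in the tin.
- **Last checks:** The firm pegs are at the same place in the scene picture as at the start, to within 0.1 px. Two top pictures about 1.2 s apart differ by at most 21 grey levels. The arm is clear of everything. In the last pictures the other things look to be where they were, but I checked that only by eye.

No check failed. I did not measure the free jaw gap of the two pegs in the tin, so calling them tired rests on the squeeze test.

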